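# Hold a new cover glass flush on a tilted kitchen display

### The job

Pluck the blue-green cover glass by its orange tab out of its pocket in the grey tray, and press it gently, centred and square, onto the sloped screen of the small kitchen display, tilted to match the screen so that it lies flush on both white adhesive strips. Finish while still holding the tab and pressing the glass lightly against both strips, so that the adhesive can take; leave the steel plate, egg timer, tealight and matchbox alone.

Things in the scene. Friction and masses are not known exactly. Their poses are not given: they have to be found in the camera images.
- cover: blue-green cover glass, a rigid plate 60 (x) x 72 (y) x 6 mm with an upright orange handling tab in the middle of its top, 40 to 85 g. The tab is 30 (x) x 14 (y) x 34 mm and reaches 40 mm above the underside: pinch it across its 14 mm (along y). Origin: centre of the underside; z points out of the top along the tab. It starts lying in one of the tray's two pockets, x and y along the tray's. Only its underside goes on the strips; turned half round about z it serves as well.
- blank: steel blanking plate of the same form and size as the cover glass but with a black tab; origin as there. It lies in the other pocket and stays there.
- pocket_tray: grey plastic packing tray, fixed, 84 (x) x 194 (y) x 10 mm, origin at the centre of its underside. Two pockets 64 x 76 mm, 6 mm deep (floor 4 mm above the underside), centred at y = +48 and -48 mm.
- stand: aluminium foot of the display, fixed on the worktop, 100 mm across; origin at the centre of its underside. The screen pivots 75 mm above it about the stand's y axis. Its -x side is the side towards the robot, more or less.
- screen: black screen of the display, 88 (x, up the slope) x 104 (y, level) x 12 mm, on a very stiff tilt hinge (holds 3 N m, so light pressing does not move it). Origin on the hinge axis, 20 mm behind the screen's front surface; z is the outward normal of the screen. It is set anywhere from 0.35 to 0.75 rad from level, its face looking up and towards the robot.
- screen_face (a point): middle of the plane in which the front of the two white strips lies (23 mm along z from the screen's origin, 3 mm in front of the black surface); axes as the screen's: x up the slope, y level, z out of the screen. The cover's origin belongs here, with its z along this z and its x along this x (either way).
- strip_top: upper white adhesive strip (it does not really stick), springy: it gives 1 mm for each 3 N, 2.5 mm at most; 8 (x) x 64 (y) x 3 mm, on the screen, centred 24 mm up the slope from the middle; origin at its centre, axes as the screen's.
- strip_bottom: lower white strip, the same, 24 mm down the slope from the middle.
- egg_timer: white egg timer with a red grip, 60 mm across, 54 mm tall; bystander; origin at the centre of its underside.
- tealight: tealight in an aluminium cup, 38 mm across, 16 mm tall; bystander; origin at the centre of its underside.
- matchbox: orange matchbox, 53 x 36 x 15 mm; bystander; origin at the centre of its underside.
Mind the look-alikes: they are no part of the job. Of the things that look like the cover, the larger one is meant.

How it is judged:
By the outcome, as a careful person would: the job done as asked, in the order asked, and still so for the second after the job is handed in, while the arm keeps its last pose, push and grip.
It also fails if it takes over 40 s, if anything falls off the work surface, if the arm or the gripper's body presses on something with over 40 N, if the wrist force passes 120 N, or if a joint passes its speed limit or range.

### The arm

A 6-joint arm with a two-finger parallel gripper is mounted at the origin on a cart in front of the work surface, level with it; the furniture and walls round the work are solid. World frame = base frame: x ahead of the robot, y to its left, z up, the work surface at z = 0. Lengths are in m, angles in rad, forces in N, time in s.
With the tool pointing down it reaches from about 0.275 to 0.775 m from the base axis. Payload 14.6 kg.
Tool frame: the origin (TCP) lies at the centre of the arm's flange, where the gripper is bolted on; the fingertips stand 173 mm ahead of it and the grasp point (between the pads) lies 155 mm ahead of it; z points along the fingers, y is the direction in which the jaws open and shut (so a half turn about z gives the same grasp; the last joint's range is limited). The gripper opens to 85 mm and grips with 20 to 120 N. Pads are 22 mm wide; open, the fingers measure 114 mm over their backs; the gripper's body (76 mm by 85 mm) begins 54 mm behind the grasp point. The pads swing forward as they close: fully open they stand 13 mm farther back than shut.
Start: joints at [0.987, 0.263, -0.048, 1.259, 0, 1.415], TCP at [0.218, 0.477, 0.405] pointing down, gripper open.
Joint ranges: [-2.65, 2.65], [-0.89, 1.7], [-1.18, 1.37], [-2.13, 2.11], [-1.35, 1.29], [-3.14, 3.14]. Speed limits (rad/s): [1.89, 1.89, 2.57, 2.79, 3.14, 3.14].

### API

Orientations are given as a rotation vector (axis times angle).
In Python, from rig import env gives the robot as it stands. The module is installed in compiled form; this text tells all that it offers.
- The arm moves only by the tool play_rows, never from a script. Its argument "deltas" is a list of rows, each a list of 7 numbers: the closure, from 0 (fully open) to 1 (shut), then the shift along the tool's x, y, z in mm, then the turn, a rotation vector about the tool's x, y, z in degrees. In form: [[fingers, dx, dy, dz, ax, ay, az], ...]. A call has 1 to 12 rows; each row shifts and turns the pose as measured when the row begins, along the tool's axes as they then stand; what a row does not reach is not made up. A row lasts 1/8 s, in which the tool goes at most 62.5 mm and 10.7 degrees, less where a joint would pass 70% of its speed; a pose out of reach is approached as far as the arm can. A call is refused whole if a number of a shift passes 62.5 or a number of a turn 10.7, either way. A call with a gripper value outside its range is refused whole. The fingers move at their own pace and stop on an object; "squeeze" is the grip in N (left out, the last holds). Time passes only in rows, so rows that do not move let the fingers close. It gives the time, the measured TCP pose, the force and the opening at its end, in the units of the state.
- env.observe(): the state, without advancing time (a new reading comes with each control period).
- env.get_image(name): name is "scene" or "top"; returns a dict with "pixels" (384x512x3 uint8, blue, green, red), "intrinsics" (3x3 intrinsics, pixels), "rvec" (rotation vector, rad) and "tvec" (3), from world to camera coordinates, as OpenCV has them. Camera axes: x right, y down, z forward; pixel columns grow to the right and rows downward; lengths in m; the calibration is good to about 2 mm. A picture is of the moment at which its call begins. There is no depth.
- env.sign_off(): hands the job in, once; it reports no verdict.
Trained networks look in the newest picture that a camera, given by its name, has taken for a name from the list of things; names that differ only in an ending like _2 or _b are one class to them, and where a whole thing is asked for, a point or a joint stands for the part that bears it (a point fixed in the world has none). Each returns a list of dicts, best first, with "conf" (0 to 1); they miss things now and then, are a little off and sometimes report something else, mostly with a low value. They report only what shows in the picture. A call takes as long as a camera call. They do not tell look-alikes from the thing itself.
- env.boxes_of(camera, target): "extent" ([left, top, right, bottom] in pixels, round what is visible of it).
The state is a dict: "t": time; "joint_positions": joint angles; "joint_velocities": joint speeds; "joint_efforts": joint torques, N m; "ee_pos": TCP position; "orientation": TCP orientation; "force": force on the tool from outside, world axes, zero at the start; "wrist_torque": the same for the moment, N m; "opening": finger opening in m.
Only numpy, scipy, OpenCV 4.12 (cv2) and the standard library are available. Lean on these libraries where they do the work, as an engineer would, in place of code of your own. Each camera call takes 0.05 s, during which the arm holds its last target. There are 200 camera calls.

## Working session

There is one attempt and no reset: what is moved stays moved. The work goes in short steps, Python scripts to look and compute and a tool call to move; the robot and the scene stay as the last step left them, time stands still between calls to the robot, and variables do not carry over. Pictures are saved under pics/ and viewed, about 8 in all and at most 12, crops included, and the job is handed in when it is done.

Besides the shell and the picture viewer there is one more tool, called after "Emit:" in YAML: its name, and indented under it one key for each argument. play_rows: Moves the arm, as the interface text tells. Its arguments: {"type":"object","properties":{"deltas":{"type":"array"},"squeeze":{"type":"number"}},"required":["deltas"]}

```bash
mkdir -p pics; python3 - <<'E'
from rig import env
import cv2
s=env.observe();print({k:(v if isinstance(v,float) else [round(float(a),3) for a in v] if hasattr(v,'__len__') else v) for k,v in s.items()})
for c in("scene","top"):
    d=env.get_image(c);cv2.imwrite(f"pics/{c}0.png",d["pixels"])
    print(c,d["intrinsics"],d["rvec"],d["tvec"])
    for n in("cover","blank","pocket_tray","stand","screen","strip_top","strip_bottom","egg_timer","tealight","matchbox"):
        print(n,[([round(float(x)) for x in b["extent"]],round(b["conf"],2)) for b in env.boxes_of(c,n)[:3]])
E
```

```text
{'t': 0.0, 'joint_positions': [0.987, 0.263, -0.049, 1.259, 0.0, 1.415], 'joint_velocities': [-0.0, 0.001, 0.0, 0.0, -0.001, 0.001], 'joint_efforts': [0.003, -63.762, 38.457, 0.014, 0.0, -0.0], 'ee_pos': [0.218, 0.477, 0.404], 'orientation': [-0.668, -3.069, 0.002], 'force': [-0.721, -0.462, -1.223], 'wrist_torque': [-0.006, -0.001, -0.02], 'opening': 0.0854991627965612}
scene [[377.46372273   0.         256.75439216]
 [  0.         377.46372273 190.78100882]
 [  0.           0.           1.        ]] [ 1.99189007 -0.42507576  0.27686973] [-0.5034411   0.20959869  0.62948946]
cover [([214, 245, 254, 274], 0.95), ([216, 193, 238, 208], 0.58)]
blank [([196, 224, 232, 250], 0.63)]
pocket_tray [([186, 223, 268, 287], 0.89), ([161, 185, 189, 207], 0.72)]
stand [([261, 173, 305, 237], 0.69)]
screen [([262, 177, 304, 218], 0.61)]
strip_top []
strip_bottom [([267, 192, 273, 208], 0.48)]
egg_timer []
tealight [([306, 252, 322, 268], 0.55)]
matchbox [([328, 239, 356, 265], 0.95)]
top [[497.70615057   0.         264.89370643]
 [  0.         497.70615057 193.71877551]
 [  0.           0.           1.        ]] [ 2.16107803 -2.12470748  0.14082092] [0.05819947 0.56773673 1.01497625]
cover [([193, 188, 220, 215], 0.89), ([304, 223, 340, 254], 0.59)]
blank [([259, 224, 294, 258], 0.68), ([304, 223, 338, 255], 0.49)]
pocket_tray [([251, 215, 345, 264], 0.61)]
stand [([254, 139, 308, 188], 0.56), ([249, 139, 313, 186], 0.27)]
screen [([256, 137, 307, 186], 0.64)]
strip_top [([271, 149, 299, 160], 0.69)]
strip_bottom [([267, 170, 290, 178], 0.45)]
egg_timer [([162, 245, 190, 266], 0.87)]
tealight [([342, 160, 356, 179], 0.56)]
matchbox [([335, 130, 357, 150], 0.95), ([256, 227, 294, 259], 0.66)]
```

```bash
python3 - <<'E'
import cv2
a=cv2.imread("pics/top0.png")[110:290,140:380]
cv2.imwrite("pics/t1.png",cv2.resize(a,(800,600),interpolation=cv2.INTER_CUBIC))
a=cv2.imread("pics/scene0.png")[140:300,150:370]
cv2.imwrite("pics/s1.png",cv2.resize(a,None,fx=3.6,fy=3.6,interpolation=cv2.INTER_CUBIC))
E
```

```text
(no output)
```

View pics/t1.png

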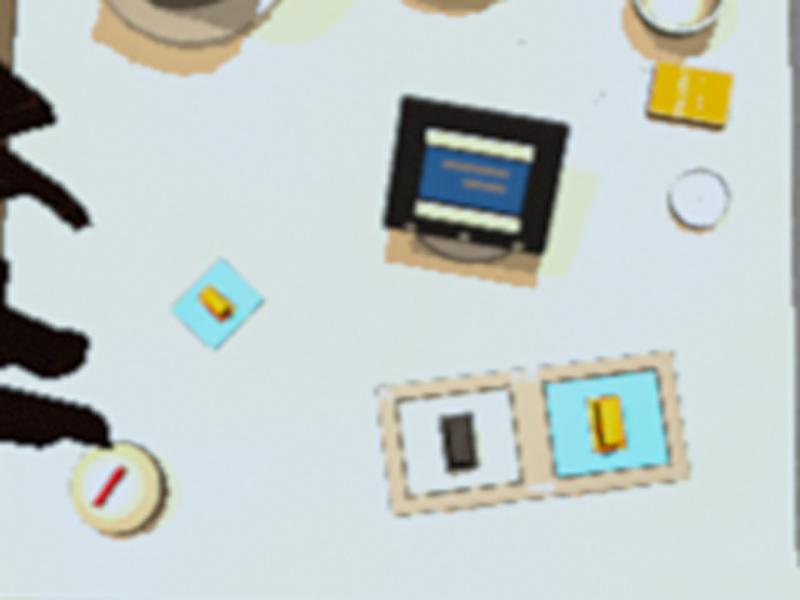

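View pics/s1.png

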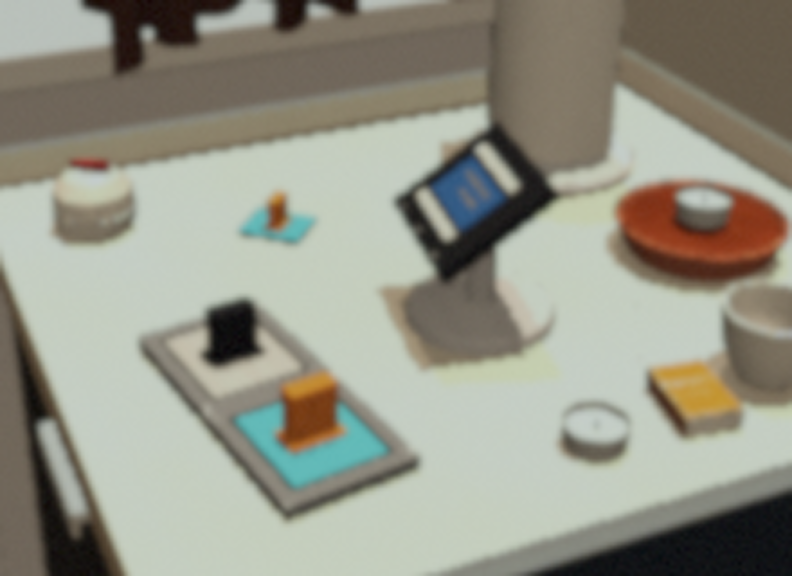

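Cover glass (the large one) is in the right pocket: top crop ~(607,425), i.e. px (322,237). The steel plate is in the left pocket, and the small glass on the table is a decoy. The screen is at crop (478,175), px (283,162). I'll fit poses from the corners seen in both views.

```bash
cat > h.py <<'E'
import numpy as np,cv2
from scipy.optimize import least_squares
from scipy.spatial.transform import Rotation as R
CAM={"scene":(377.46372273,256.75439216,190.78100882,[1.99189007,-0.42507576,0.27686973],[-0.5034411,0.20959869,0.62948946]),
"top":(497.70615057,264.89370643,193.71877551,[2.16107803,-2.12470748,0.14082092],[0.05819947,0.56773673,1.01497625])}
def proj(c,P):
    f,cx,cy,r,t=CAM[c]
    return cv2.projectPoints(np.asarray(P,float).reshape(-1,3),np.array(r),np.array(t),np.array([[f,0,cx],[0,f,cy],[0,0,1]]),None)[0].reshape(-1,2)
def top(p): return (np.array(p,float)+.5)*.3-.5+[140,110]
def sce(p): return (np.array(p,float)+.5)/3.6-.5+[150,140]
def tray(q): return R.from_euler('z',q[2]),np.array([q[0],q[1],0])
def screen(q): # q=x,y,yaw,tilt
    return R.from_euler('z',q[2])*R.from_euler('y',-q[3]),np.array([q[0],q[1],.075])
def rect(a,b,z,cx=0,cy=0): # order: (+x,+y),(+x,-y),(-x,-y),(-x,+y)
    return np.array([[cx+a/2,cy+b/2,z],[cx+a/2,cy-b/2,z],[cx-a/2,cy-b/2,z],[cx-a/2,cy+b/2,z]])/1e3
E
cat > fit.py <<'E'
from h import *
T=rect(84,194,10); C=rect(60,72,10,0,-48)
def ft(q):
    r,t=tray(q);f=lambda P:r.apply(P)+t
    return np.concatenate([proj("top",f(T))-top([(378,388),(672,350),(690,480),(397,515)]),
     proj("top",f(C))-top([(543,382),(657,369),(670,463),(556,478)]),
     proj("scene",f(T[1:]))-sce([(417,460),(288,508),(141,343)]),
     proj("scene",f(C[1:]))-sce([(392,455),(298,487),(235,410)])])
def run(F,q0):
    s=least_squares(lambda q:F(q).ravel(),q0,loss='soft_l1');print(s.x.round(4));print(F(s.x).round(1).tolist());return s.x
run(ft,[.45,-.05,.1])
S=rect(88,104,20);U=rect(8,64,23,24);L=rect(8,64,23,-24)
def fs(q):
    r,t=screen(q);f=lambda P:r.apply(P)+t
    return np.concatenate([proj("top",f(S))-top([(403,96),(569,124),(549,255),(386,227)]),
     proj("top",f(U))-top([(428,128),(535,145),(530,161),(424,144)]),
     proj("top",f(L))-top([(420,201),(523,217),(518,233),(414,218)]),
     proj("scene",f(S))-sce([(497,124),(556,193),(447,278),(395,205)]),
     proj("scene",f(U))-sce([(486,140),(523,185),(508,195),(472,152)]),
     proj("scene",f(L))-sce([(428,186),(455,233),(440,243),(415,195)])])
run(fs,[.6,0,-.15,.5])
E
python3 fit.py
```

```text
[ 0.4737 -0.0091  0.1412]
[[-0.1, -0.8], [0.5, -0.5], [0.8, -0.7], [-1.1, 0.0], [1.1, 0.3], [-0.1, 0.1], [-0.0, -0.5], [0.9, -0.8], [1.1, -1.2], [-0.6, 0.2], [-1.4, -1.9], [-0.7, -1.3], [-1.1, 0.1], [-0.8, 2.3]]
[ 0.6349  0.0309 -0.1511  0.6261]
[[-0.6, 0.4], [1.1, 0.4], [-0.3, 0.0], [-0.8, 0.2], [0.6, 0.3], [0.0, 0.4], [0.9, -0.8], [1.3, -0.9], [-0.1, -0.2], [-0.2, 0.2], [0.7, -1.2], [1.1, -1.8], [-0.5, -1.7], [-0.2, -2.2], [-2.5, -0.4], [-1.4, -1.3], [-0.6, 0.5], [-1.1, -0.2], [0.2, -0.7], [0.5, -0.7], [-0.8, 0.5], [0.4, 0.0], [1.7, -0.5], [0.1, 0.2]]
```

```bash
cat > refine.py <<'E'
from h import *
from scipy.optimize import minimize
from scipy.ndimage import map_coordinates
def grab(n=4):
    from rig import env
    return {c:np.mean([env.get_image(c)["pixels"].astype(float) for _ in range(n)],0) for c in CAM}
def score(imgs,chan,polys,d=1.0):
    s=0
    for c,im in imgs.items():
        g=im@chan
        for P in polys:
            u=proj(c,P);m=u.mean(0)
            for i in range(4):
                a,b=u[i],u[(i+1)%4];e=b-a;n=np.array([-e[1],e[0]])/np.linalg.norm(e)
                if n@(m-a)<0:n=-n
                p=a+np.linspace(.1,.9,15)[:,None]*e
                sm=lambda q:map_coordinates(g,[q[:,1],q[:,0]],order=1)
                s+=(sm(p+n*d)-sm(p-n*d)).mean()*np.linalg.norm(e)
    return s
def best(imgs,chan,mk,q0,step):
    q0=np.array(q0);sim=np.vstack([q0]+[q0+np.eye(len(q0))[i]*step[i] for i in range(len(q0))])
    r=minimize(lambda q:-score(imgs,chan,mk(q)),q0,method='Nelder-Mead',options=dict(initial_simplex=sim,xatol=1e-5,fatol=1e-3,maxiter=2000))
    return r.x.round(4),-r.fun
if __name__=="__main__":
    im=grab();np.savez("im0.npz",**im)
    U=rect(8,64,23,24);L=rect(8,64,23,-24);Sf=rect(88,104,20)
    w=np.ones(3)/3
    def ms(q):
        r,t=screen(q);return [r.apply(P)+t for P in(U,L)]
    def ms2(q):
        r,t=screen(q);return [r.apply(P)+t for P in(U,L,Sf[::1])]
    for sub in(im,{"top":im["top"]},{"scene":im["scene"]}):
        print("screen",best(sub,np.array([.1,.3,.6]),ms,[.6349,.0309,-.1511,.6261],[.003,.003,.03,.05]))
    C=rect(60,72,10,0,-48)
    def mt(q):
        r,t=tray(q);return [r.apply(C)+t]
    ch=np.array([.5,.5,-1.])
    for sub in(im,{"top":im["top"]},{"scene":im["scene"]}):
        print("cover",best(sub,ch,mt,[.4737,-.0091,.1412],[.003,.003,.03]))
E
python3 refine.py
```

```text
screen (array([ 0.6334,  0.0321, -0.1577,  0.5877]), np.float64(24298.158753649343))
screen (array([ 0.6331,  0.0325, -0.1641,  0.5765]), np.float64(18680.29967033995))
screen (array([ 0.6339,  0.0296, -0.121 ,  0.6001]), np.float64(6164.781557443632))
cover (array([ 0.4729, -0.0082,  0.1449]), np.float64(16943.045947883526))
cover (array([ 0.4727, -0.0078,  0.1462]), np.float64(11706.976955852326))
cover (array([ 0.4737, -0.01  ,  0.1393]), np.float64(5749.438520754467))
```

```bash
cat >> h.py <<'E'
SC=[.6334,.0321,-.1577,.5877]
def pick():
    r,t=tray([.4729,-.0082,.1449]);return r, r.apply([0,-.048,.004])+t
def tool_from_obj(r,t,hz=.027,flip=False):
    # tool z = -obj z, tool y along +-obj y ; grasp point hz above underside
    m=r*R.from_euler('x',np.pi)*(R.from_euler('z',np.pi) if flip else R.identity())
    return m, t+r.apply([0,0,hz+.155])
def near(r,t,cur,hz=.027):
    return min((tool_from_obj(r,t,hz,f) for f in(0,1)),key=lambda a:(cur.inv()*a[0]).magnitude())
def rows(p,o,p2,o2,n):
    """n rows, straight line"""
    out=[];dr=(o.inv()*o2).as_rotvec()/n
    for i in range(n):
        oi=o*R.from_rotvec(dr*i);out.append(np.r_[oi.inv().apply((p2-p)/n)*1e3,np.degrees(dr)].round(1).tolist())
    return out
def state():
    from rig import env
    s=env.observe();return s,np.array(s["ee_pos"]),R.from_rotvec(s["orientation"])
E
python3 - <<'E'
from h import *
s,p,o=state()
r,t=pick();m,tp=near(r,t,o);print(t,tp,m.as_rotvec())
above=tp.copy();above[2]=.33
for x in rows(p,o,above,m,11):print(x)
E
```

```text
[ 0.47983089 -0.05569698  0.004     ] [ 0.47983089 -0.05569698  0.186     ] [-2.27409321e-01  3.13335115e+00 -1.91862423e-16]
[-41.8, -34.2, 6.8, -0.0, 0.0, -3.0]
[-39.9, -36.3, 6.8, -0.0, 0.0, -3.0]
[-38.0, -38.4, 6.8, -0.0, 0.0, -3.0]
[-35.9, -40.3, 6.8, -0.0, 0.0, -3.0]
[-33.8, -42.1, 6.8, -0.0, 0.0, -3.0]
[-31.5, -43.8, 6.8, -0.0, 0.0, -3.0]
[-29.2, -45.4, 6.8, -0.0, 0.0, -3.0]
[-26.8, -46.9, 6.8, -0.0, 0.0, -3.0]
[-24.3, -48.2, 6.8, -0.0, 0.0, -3.0]
[-21.8, -49.4, 6.8, -0.0, 0.0, -3.0]
[-19.2, -50.5, 6.8, -0.0, 0.0, -3.0]
```

Emit:
play_rows:
  deltas:
    - [0,-42,-34,7,0,0,-3]
    - [0,-40,-36,7,0,0,-3]
    - [0,-38,-38,7,0,0,-3]
    - [0,-36,-40,7,0,0,-3]
    - [0,-34,-42,7,0,0,-3]
    - [0,-31.5,-44,7,0,0,-3]
    - [0,-29,-45.5,7,0,0,-3]
    - [0,-27,-47,7,0,0,-3]
    - [0,-24,-48,7,0,0,-3]
    - [0,-22,-49.5,7,0,0,-3]
    - [0,-19,-50.5,7,0,0,-3]
  squeeze: 30

```text
t: 2.88
ee_pos: [0.4927, -0.0663, 0.3266]
orientation: [-0.269, 3.123, 0.002]
force: [1.0, 0.5, 0.1]
opening: 0.0855
```

```bash
cat > cor.py <<'E'
from h import *
s,p,o=state();r,t=pick();m,tp=near(r,t,o)
print(s["t"],p.round(4),np.round(s["force"],2),np.round(s["wrist_torque"],3),s["opening"])
print("to grasp: tool mm",(o.inv().apply(tp-p)*1e3).round(1),"deg",np.degrees((o.inv()*m).as_rotvec()).round(2))
E
python3 cor.py
```

```text
2.875 [ 0.4927 -0.0663  0.3266] [0.97 0.45 0.13] [0.022 0.022 0.007] 0.08548702843161606
to grasp: tool mm [ 11.8  12.5 140.6] deg [0.06 0.38 1.54]
```

Emit:
play_rows:
  deltas:
    - [0,11.8,12.5,10,0,0.4,1.5]
    - [0,0,0,40,0,0,0]
    - [0,0,0,20,0,0,0]
    - [0,0,0,0,0,0,0]

```text
t: 3.38
ee_pos: [0.4804, -0.0598, 0.2542]
orientation: [-0.219, 3.134, 0.001]
force: [0.6, -0.2, 0.5]
opening: 0.0854
```

```bash
python3 cor.py; python3 - <<'E'
from rig import env
import cv2,numpy as np
a=env.get_image("top")["pixels"][190:280,240:360];b=env.get_image("scene")["pixels"][190:310,180:300]
cv2.imwrite("pics/p2.png",np.hstack([cv2.resize(a,(400,300),interpolation=2),cv2.resize(b,(300,300),interpolation=2)]))
E
```

```text
3.375 [ 0.4804 -0.0598  0.2542] [ 0.63 -0.16  0.45] [ 0.029  0.02  -0.04 ] 0.08540429917455536
to grasp: tool mm [-0.   4.2 68.2] deg [ 0.02  0.01 -0.29]
```

View pics/p2.png

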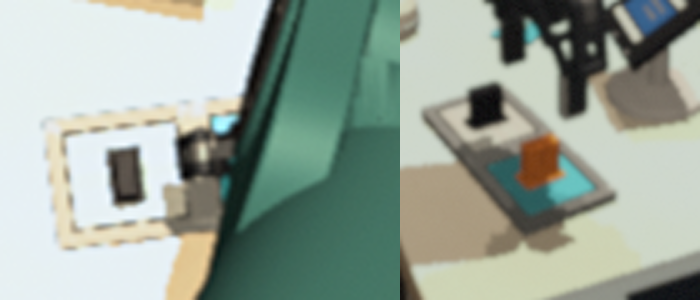

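The picture shows the jaws open astride the orange tab (scene crop (540,160)), fingers still well above it. Descending.

Emit:
play_rows:
  deltas:
    - [0,0,4,25,0,0,-0.3]
    - [0,0,0,20,0,0,0]
    - [0,0,0,14,0,0,0]
    - [0,0,0,0,0,0,0]

```text
t: 3.98
ee_pos: [0.4827, -0.0562, 0.1996]
orientation: [-0.229, 3.124, -0.005]
force: [0.2, 0.6, 0.1]
opening: 0.0856
```

```bash
python3 cor.py
```

```text
3.975 [ 0.4827 -0.0562  0.1996] [0.16 0.57 0.07] [-0.021  0.005  0.023] 0.08563195007132719
to grasp: tool mm [ 2.9  1.  13.6] deg [-0.21  0.53  0.07]
```

Emit:
play_rows:
  deltas:
    - [0,2.9,1,6,-0.2,0.5,0]
    - [0,0,0,5.6,0,0,0]
    - [0,0,0,0,0,0,0]

```text
t: 4.35
ee_pos: [0.4803, -0.0558, 0.1893]
orientation: [-0.229, 3.131, -0.002]
force: [-0.5, -0.1, 0.3]
opening: 0.0854
```

```bash
python3 cor.py
```

```text
4.35 [ 0.4803 -0.0558  0.1893] [-0.55 -0.09  0.25] [ 0.002 -0.002  0.049] 0.0854026683340179
to grasp: tool mm [0.5 0.2 3.3] deg [-0.07  0.15  0.07]
```

Emit:
play_rows:
  deltas:
    - [0.5,0.5,0.2,1,0,0.1,0]
    - [0.8,0,0,0,0,0,0]
    - [1,0,0,0,0,0,0]
    - [1,0,0,0,0,0,0]
    - [1,0,0,0,0,0,0]
    - [1,0,0,0,0,0,0]
  squeeze: 40

```text
t: 5.1
ee_pos: [0.48, -0.0557, 0.1888]
orientation: [-0.229, 3.132, -0.002]
force: [-0.5, 0.4, 0.5]
opening: 0.0133
```

```bash
python3 cor.py
```

```text
5.1 [ 0.48   -0.0557  0.1888] [-0.47  0.44  0.46] [ 0.1   -0.043 -0.013] 0.013271464118213852
to grasp: tool mm [0.2 0.1 2.8] deg [-0.09  0.09  0.07]
```

Emit:
play_rows:
  deltas:
    - [1,0,0,-6,0,0,0]
    - [1,0,0,-12,0,0,0]
    - [1,0,0,-30,0,0,0]
    - [1,0,0,-35,0,0,0]
    - [1,0,0,-35,0,0,0]
    - [1,0,0,-20,0,0,0]

```text
t: 5.85
ee_pos: [0.4789, -0.0553, 0.3337]
orientation: [-0.229, 3.133, -0.002]
force: [1.0, -0.6, -0.9]
opening: 0.0136
```

```bash
cat > cor2.py <<'E'
from h import *
import sys
def goal(stand,SCq=SC,hz=.0298):
    r,t=screen(SCq);return r,t+r.apply([0,0,.023+stand]),hz
s,p,o=state();d=float(sys.argv[1]);r,t,hz=goal(d);m,tp=near(r,t,o,hz)
print(s["t"],p.round(4),"F",np.round(s["force"],2),"Fscr",r.inv().apply(s["force"]).round(2),np.round(s["wrist_torque"],3),"Tscr",r.inv().apply(s["wrist_torque"]).round(3),round(s["opening"],4),np.round(s["joint_positions"],2))
print("to goal: tool mm",(o.inv().apply(tp-p)*1e3).round(1),"deg",np.degrees((o.inv()*m).as_rotvec()).round(2))
if len(sys.argv)>2:
    for x in rows(p,o,tp,m,int(sys.argv[2])):print(x)
E
python3 cor2.py 0.06 8
```

```text
5.85 [ 0.4789 -0.0553  0.3337] F [ 0.96 -0.57 -0.86] Fscr [ 0.38 -0.41 -1.29] [ 0.035 -0.038  0.048] Tscr [ 0.06  -0.032  0.018] 0.0136 [-0.28  0.22 -0.3   1.04 -0.   -0.43]
to goal: tool mm [-23.9 108.4  35.7] deg [  5.06 -33.37  16.92]
[-3.0, 13.5, 4.5, 0.6, -4.2, 2.1]
[-2.2, 13.7, 4.5, 0.6, -4.2, 2.1]
[-1.3, 13.8, 4.5, 0.6, -4.2, 2.1]
[-0.5, 13.9, 4.4, 0.6, -4.2, 2.1]
[0.3, 13.9, 4.2, 0.6, -4.2, 2.1]
[1.2, 14.0, 4.0, 0.6, -4.2, 2.1]
[2.0, 13.9, 3.8, 0.6, -4.2, 2.1]
[2.7, 13.9, 3.4, 0.6, -4.2, 2.1]
```

Emit:
play_rows:
  deltas:
    - [1,-3,13.5,4.5,0.6,-4.2,2.1]
    - [1,-2,13.5,4.5,0.6,-4.2,2.1]
    - [1,-1,14,4.5,0.6,-4.2,2.1]
    - [1,-0.5,14,4.5,0.6,-4.2,2.1]
    - [1,0,14,4,0.6,-4.2,2.1]
    - [1,1,14,4,0.6,-4.2,2.1]
    - [1,2,14,4,0.6,-4.2,2.1]
    - [1,3,14,3.5,0.6,-4.2,2.1]

```text
t: 6.85
ee_pos: [0.4871, 0.0583, 0.3061]
orientation: [0.212, 2.516, -0.055]
force: [-0.2, -1.1, -1.3]
opening: 0.0136
```

```bash
python3 cor2.py 0.06
```

```text
6.85 [0.4871 0.0583 0.3061] F [-0.17 -1.13 -1.25] Fscr [-0.68 -1.14 -1.05] [0.151 0.596 0.001] Tscr [ 0.047  0.613 -0.029] 0.0136 [-0.03  0.08 -0.72  0.16 -0.07  0.11]
to goal: tool mm [ 4.7 -3.   6.8] deg [ 0.18  1.73 -0.63]
```

Emit:
play_rows:
  deltas:
    - [1,4.7,-3,12,0.2,1.7,-0.6]
    - [1,0,0,12,0,0,0]
    - [1,0,0,12,0,0,0]
    - [1,0,0,0,0,0,0]

```text
t: 7.35
ee_pos: [0.5039, 0.052, 0.2721]
orientation: [0.199, 2.552, -0.062]
force: [-0.2, -0.4, -0.8]
opening: 0.0131
```

```bash
python3 cor2.py 0.03; python3 - <<'E'
from refine import *
im=grab(2);np.savez("im1.npz",**im)
a=im["top"][120:210,220:340];b=im["scene"][150:250,220:320]
cv2.imwrite("pics/p3.png",np.hstack([cv2.resize(a,(533,400),interpolation=2),cv2.resize(b,(400,400),interpolation=2)])[:, :800])
E
```

```text
7.35 [0.5039 0.052  0.2721] F [-0.2  -0.44 -0.77] Fscr [-0.53 -0.47 -0.57] [ 0.073  0.551 -0.004] Tscr [-0.014  0.556  0.005] 0.0131 [-0.04  0.15 -0.73  0.11 -0.06  0.09]
to goal: tool mm [ 0.2  0.6 -1.2] deg [-0.02 -0.26  0.12][ WARN:0@4.861] global loadsave.cpp:1063 imwrite_ Unsupported depth image for selected encoder is fallbacked to CV_8U.
```

View pics/p3.png

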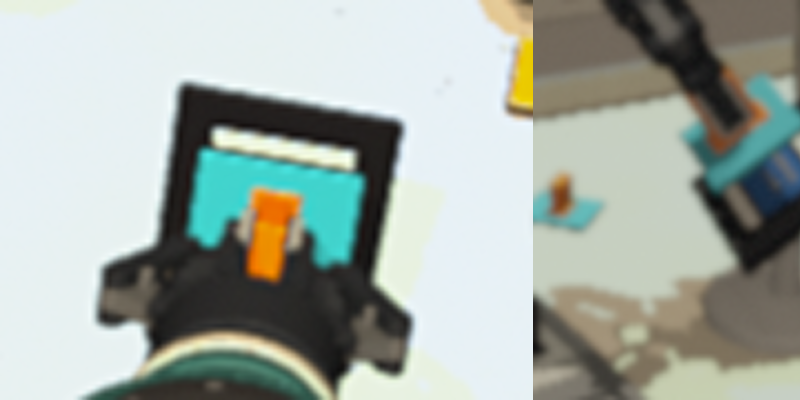

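The glass hangs parallel above the screen, shifted about right. I'll overlay the predicted glass outline to check for slip in the grip.

```bash
cat > ov.py <<'E'
from refine import *
import sys
def over(im,out,hz=.0298,q=SC,al=0):
    s,p,o=state()
    r0=o*R.from_euler('x',np.pi);ob=p+o.apply([0,0,.155+hz])
    Z=r0; rs,ts=screen(q)
    n={}
    pan=[]
    for c,(y0,y1,x0,x1) in {"top":(130,190,235,325),"scene":(155,235,235,325)}.items():
        k=6.6 if c=="top" else 4.44
        a=cv2.resize(im[c][y0:y1,x0:x1].clip(0,255).astype(np.uint8),None,fx=k,fy=k,interpolation=cv2.INTER_CUBIC)
        def dr(P,col):
            u=((proj(c,P)-[x0,y0]+.5)*k-.5).round().astype(int);cv2.polylines(a,[u.reshape(-1,1,2)],True,col,1)
        for z in(6,0):dr(Z.apply(rect(60,72,z))+ob,(0,0,255))
        for cx in(24,-24):dr(rs.apply(rect(8,64,23,cx))+ts,(255,0,255))
        dr(rs.apply(rect(88,104,20))+ts,(0,255,0))
        pan.append(a)
    h=max(a.shape[0] for a in pan)
    w=max(a.shape[1] for a in pan)
    pan=[cv2.copyMakeBorder(a,0,h-a.shape[0],0,0,0) for a in pan]
    cv2.imwrite(out,cv2.resize(np.hstack(pan),None,fx=min(1,800/sum(a.shape[1] for a in pan)),fy=min(1,800/sum(a.shape[1] for a in pan)),interpolation=cv2.INTER_AREA))
if __name__=="__main__":
    f=sys.argv[1]
    im=dict(np.load(f)) if f.endswith("npz") else grab(2)
    over(im,sys.argv[2])
E
python3 ov.py im1.npz pics/p4.png
```

```text
(no output)
```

View pics/p4.png

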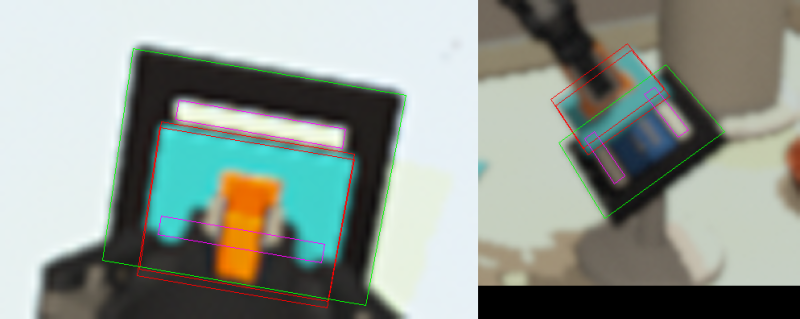

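```bash
cat > rel.py <<'E'
from refine import *
def esc(c,g,segs,sh,d=1.):
    s=0
    for A,B,I in segs: # 3D ends, interior pt
        a,b,i=proj(c,[A,B,I])+sh
        e=b-a;n=np.array([-e[1],e[0]])/np.linalg.norm(e)
        if n@(i-a)<0:n=-n
        p=a+np.linspace(0,1,20)[:,None]*e
        sm=lambda q:map_coordinates(g,[q[:,1],q[:,0]],order=1)
        s+=(sm(p+n*d)-sm(p-n*d)).mean()*np.linalg.norm(e)
    return s
def fitsh(c,g,segs):
    G=np.arange(-4,4.01,.2)
    v=[(esc(c,g,segs,np.array([x,y])),x,y) for x in G for y in G];m=max(v);return np.round(m,1)
im=dict(np.load("im1.npz"));im0=dict(np.load("im0.npz"))
s,p,o=state();r=o*R.from_euler('x',np.pi);ob=p+o.apply([0,0,.1848])
if r.apply([1,0,0])[0]<0:r=r*R.from_euler('z',np.pi)
f=lambda x,y,z:r.apply(np.array([x,y,z])/1e3)+ob
rs,ts=screen(SC)
I=f(0,0,6)
ct=[(f(30,-33,6),f(30,33,6),I),(f(25,36,6),f(-5,36,6),I),(f(25,-36,6),f(-5,-36,6),I)]
cs=[(f(30,-33,6),f(30,-5,6),I),(f(27,-36,6),f(-27,-36,6),I),(f(-30,-33,6),f(-30,33,6),I)]
cy=np.array([.5,.5,-1]);
print("cover top",fitsh("top",im["top"]@cy,ct),"scene",fitsh("scene",im["scene"]@cy,cs))
for c in CAM:
    segs=[]
    for cx in(24,-24):
        P=rs.apply(rect(8,64,23,cx))+ts
        segs+=[(P[k],P[(k+1)%4],P.mean(0)) for k in range(4)]
    print("strips",c,fitsh(c,im0[c]@np.array([.1,.3,.6]),segs))
# pixel per mm along screen axes
for c in CAM:
    b=proj(c,[ob])[0];print(c,[ (proj(c,[ob+rs.apply(np.eye(3)[k]*.01)])[0]-b).round(2)/10 for k in range(3)])
E
python3 rel.py
```

```text
cover top [ 7.4156e+03  2.0000e-01 -6.0000e-01] scene [1.7558e+03 2.0000e+00 1.2000e+00]
strips scene [5.813e+03 6.000e-01 4.000e-01]
strips top [ 1.79484e+04 -2.00000e-01  0.00000e+00]
scene [array([ 0.367, -0.267]), array([-0.134, -0.183]), array([-0.232, -0.318])]
top [array([ 0.078, -0.463]), array([-0.499, -0.086]), array([-0.039,  0.194])]
```

Emit:
play_rows:
  deltas:
    - [1,0.2,0.6,9,0,-0.25,0.1]
    - [1,0,0,8,0,0,0]
    - [1,0,0,4,0,0,0]
    - [1,0,0,0,0,0,0]

```text
t: 8.05
ee_pos: [0.5156, 0.0512, 0.2547]
orientation: [0.2, 2.544, -0.061]
force: [0.2, -0.3, -0.8]
opening: 0.0133
```

```bash
python3 cor2.py 0.0
```

```text
8.05 [0.5156 0.0512 0.2547] F [ 0.22 -0.27 -0.8 ] Fscr [-0.23 -0.24 -0.81] [ 0.047  0.577 -0.011] Tscr [-0.043  0.577  0.016] 0.0133 [-0.04  0.19 -0.74  0.05 -0.06  0.09]
to goal: tool mm [ 0.4 -0.4  7.9] deg [0.02 0.15 0.03]
```

Emit:
play_rows:
  deltas:
    - [1,0.4,-0.2,2.5,0,0.15,0]
    - [1,0,0,0,0,0,0]

```text
t: 8.3
ee_pos: [0.5167, 0.0509, 0.2524]
orientation: [0.2, 2.547, -0.061]
force: [-0.6, -0.9, -0.8]
opening: 0.0132
```

```bash
python3 cor2.py 0.0
```

```text
8.3 [0.5167 0.0509 0.2524] F [-0.64 -0.87 -0.81] Fscr [-0.87 -0.96 -0.4 ] [0.128 0.565 0.059] Tscr [0.064 0.578 0.028] 0.0132 [-0.05  0.2  -0.74  0.05 -0.06  0.09]
to goal: tool mm [-0.  -0.2  5.3] deg [ 0.02 -0.    0.04]
```

Emit:
play_rows:
  deltas:
    - [1,0,-0.2,1.5,0,0,0]
    - [1,0,0,0,0,0,0]

```text
t: 8.55
ee_pos: [0.5175, 0.0505, 0.2512]
orientation: [0.2, 2.547, -0.061]
force: [0.6, -0.2, -0.7]
opening: 0.0136
```

Emit:
play_rows:
  deltas:
    - [1,0,0,1,0,0,0]
    - [1,0,0,0,0,0,0]

```text
t: 8.8
ee_pos: [0.5181, 0.0504, 0.2504]
orientation: [0.2, 2.547, -0.061]
force: [0.2, 0.1, -1.5]
opening: 0.0134
```

```bash
python3 cor2.py 0.0
```

```text
8.8 [0.5181 0.0504 0.2504] F [ 0.22  0.07 -1.52] Fscr [-0.67  0.11 -1.38] [ 0.041  0.469 -0.019] Tscr [-0.038  0.47   0.002] 0.0134 [-0.05  0.2  -0.74  0.04 -0.06  0.09]
to goal: tool mm [ 0.1 -0.   2.9] deg [0.03 0.02 0.04]
```

Emit:
play_rows:
  deltas:
    - [1,0,0,0.8,0,0,0]
    - [1,0,0,0,0,0,0]

```text
t: 9.05
ee_pos: [0.5186, 0.0504, 0.2498]
orientation: [0.2, 2.547, -0.061]
force: [1.3, -0.8, -1.2]
opening: 0.0132
```

```bash
python3 cor2.py 0.0
```

```text
9.05 [0.5186 0.0504 0.2498] F [ 1.3  -0.82 -1.19] Fscr [ 0.51 -0.61 -1.78] [0.078 0.564 0.075] Tscr [0.032 0.569 0.069] 0.0132 [-0.05  0.21 -0.74  0.04 -0.06  0.09]
to goal: tool mm [ 0.1 -0.   2.1] deg [0.02 0.03 0.04]
```

Emit:
play_rows:
  deltas:
    - [1,0,0,0.8,0,0,0]
    - [1,0,0,0,0,0,0]

```text
t: 9.3
ee_pos: [0.519, 0.0503, 0.249]
orientation: [0.2, 2.547, -0.061]
force: [-0.0, 0.7, 0.3]
opening: 0.0134
```

```bash
python3 cor2.py 0.0
```

```text
9.3 [0.519  0.0503 0.249 ] F [-0.01  0.71  0.29] Fscr [0.06 0.7  0.31] [ 0.063  0.585 -0.04 ] Tscr [-0.047  0.587 -0.017] 0.0134 [-0.05  0.21 -0.74  0.04 -0.06  0.09]
to goal: tool mm [ 0.1 -0.   1.3] deg [0.03 0.03 0.04]
```

Emit:
play_rows:
  deltas:
    - [1,0,0,0.8,0,0,0]
    - [1,0,0,0,0,0,0]

```text
t: 9.55
ee_pos: [0.5195, 0.0502, 0.2484]
orientation: [0.2, 2.547, -0.061]
force: [0.2, 0.2, -0.5]
opening: 0.0134
```

```bash
python3 cor2.py 0.0
```

```text
9.55 [0.5195 0.0502 0.2484] F [ 0.22  0.16 -0.5 ] Fscr [-0.12  0.2  -0.52] [0.101 0.54  0.017] Tscr [0.022 0.549 0.006] 0.0134 [-0.05  0.21 -0.74  0.04 -0.06  0.09]
to goal: tool mm [ 0.1 -0.   0.4] deg [0.03 0.03 0.04]
```

Emit:
play_rows:
  deltas:
    - [1,0,0,0.6,0,0,0]
    - [1,0,0,0,0,0,0]

```text
t: 9.8
ee_pos: [0.5198, 0.0502, 0.2479]
orientation: [0.2, 2.547, -0.061]
force: [-0.8, 0.6, 1.0]
opening: 0.0135
```

```bash
python3 cor2.py 0.0
```

```text
9.8 [0.5198 0.0502 0.2479] F [-0.77  0.62  1.02] Fscr [-0.15  0.5   1.32] [-0.007  0.585 -0.027] Tscr [-0.097  0.576  0.033] 0.0135 [-0.05  0.21 -0.74  0.04 -0.06  0.09]
to goal: tool mm [ 0.1 -0.  -0.1] deg [0.03 0.04 0.04]
```

Emit:
play_rows:
  deltas:
    - [1,0,0,0.6,0,0,0]
    - [1,0,0,0,0,0,0]

```text
t: 10.05
ee_pos: [0.5201, 0.0501, 0.2475]
orientation: [0.2, 2.546, -0.061]
force: [-2.4, -0.2, 1.8]
opening: 0.0137
```

```bash
python3 cor2.py 0.0
```

```text
10.05 [0.5201 0.0501 0.2475] F [-2.43 -0.25  1.83] Fscr [-0.95 -0.63  2.83] [ 0.046  0.61  -0.033] Tscr [-0.06   0.61   0.001] 0.0137 [-0.05  0.21 -0.74  0.04 -0.06  0.09]
to goal: tool mm [ 0.1 -0.  -0.7] deg [0.03 0.04 0.04]
```

Emit:
play_rows:
  deltas:
    - [1,0,0,0.5,0,0,0]
    - [1,0,0,0,0,0,0]

```text
t: 10.3
ee_pos: [0.5203, 0.0501, 0.2471]
orientation: [0.2, 2.546, -0.061]
force: [-4.6, 0.0, 2.9]
opening: 0.0132
```

```bash
python3 cor2.py 0.0
```

```text
10.3 [0.5203 0.0501 0.2471] F [-4.6   0.05  2.86] Fscr [-2.2  -0.68  4.9 ] [ 0.039  0.611 -0.025] Tscr [-0.062  0.61   0.011] 0.0132 [-0.05  0.21 -0.74  0.03 -0.06  0.09]
to goal: tool mm [ 0.1 -0.1 -1.1] deg [0.03 0.05 0.04]
```

Contact shows up at about the expected depth. I'll average readings to judge whether both strips carry the load.

```bash
cat > avg.py <<'E'
from h import *
from rig import env
import sys
n=int(sys.argv[1]);rs,ts=screen(SC);F=[];T=[];P=[]
for i in range(n):
    env.get_image("top" if i%2 else "scene");s,p,o=state()
    F.append(rs.inv().apply(s["force"]));T.append(rs.inv().apply(s["wrist_torque"]))
    ob=p+o.apply([0,0,.1848]);P.append(np.r_[rs.inv().apply(ob-ts-rs.apply([0,0,.023]))*1e3,np.degrees((rs.inv()*o*R.from_euler('x',np.pi)).as_rotvec())])
f=lambda a:(np.mean(a,0).round(3),(np.std(a,0)/n**.5).round(3))
print(s["t"],"F",*f(F));print("T",*f(T));print("pose",np.mean(P,0).round(2),s["opening"])
E
python3 avg.py 12
```

```text
10.9 F [-1.135 -0.263  5.364] [0.19  0.14  0.111]
T [-0.077  0.663  0.001] [0.008 0.009 0.01 ]
pose [ 2.7000e-01  1.2000e-01 -1.1000e+00  7.0000e-02  4.0000e-02 -1.7996e+02] 0.013227784837976354
```

Emit:
play_rows:
  deltas:
    - [1,1.9,0,0,0,-0.6,0]
    - [1,0,0,0,0,0,0]

```text
t: 11.15
ee_pos: [0.5187, 0.0504, 0.246]
orientation: [0.199, 2.535, -0.062]
force: [-2.8, 0.8, 3.7]
opening: 0.0132
```

```bash
python3 avg.py 14
```

```text
11.85 F [-1.412 -0.337  5.251] [0.127 0.103 0.073]
T [-0.084  0.667  0.003] [0.008 0.008 0.01 ]
pose [ 3.7000e-01  1.3000e-01 -1.1200e+00  1.0500e+00  4.0000e-02 -1.7996e+02] 0.013486689661661807
```

```bash
python3 ov.py live pics/p5.png; python3 cor2.py -0.0011
```

```text
12.05 [0.5188 0.0504 0.246 ] F [-2.99 -0.34  3.71] Fscr [-0.35 -0.81  4.69] [ 0.026  0.66  -0.056] Tscr [-0.096  0.656 -0.004] 0.0136 [-0.05  0.21 -0.75  0.01 -0.06  0.09]
to goal: tool mm [-1.8 -0.  -0. ] deg [0.03 0.67 0.04]
```

View pics/p5.png

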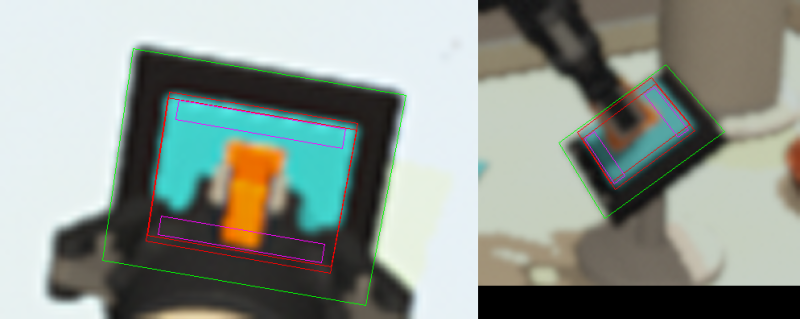

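```bash
sed -e 's/im=dict(np.load("im1.npz"))/im=grab(3)/' rel.py > rel2.py; python3 rel2.py
```

```text
cover top [ 6.6479e+03  2.0000e-01 -1.0000e+00] scene [1.7792e+03 1.6000e+00 1.8000e+00]
strips scene [5.813e+03 6.000e-01 4.000e-01]
strips top [ 1.79484e+04 -2.00000e-01  0.00000e+00]
scene [array([ 0.36 , -0.262]), array([-0.139, -0.189]), array([-0.223, -0.306])]
top [array([ 0.077, -0.453]), array([-0.485, -0.083]), array([-0.037,  0.183])]
```

```bash
python3 avg.py 6; python3 -c "
from rig import env
print(env.sign_off())"
```

```text
12.65 F [-1.41   0.722  5.634] [0.193 0.136 0.247]
T [-0.08   0.682 -0.   ] [0.006 0.011 0.007]
pose [ 3.8000e-01  1.2000e-01 -1.1200e+00  1.0500e+00  4.0000e-02 -1.7996e+02] 0.013228579567690711
the job is handed in; nothing more can be done
None
```

I plucked the cover glass by its orange tab from the tray's right-hand pocket, tilted it to match the screen and pressed it onto both white strips. I handed the job in at about 12.7 s with the tab still gripped. The gripper never went near the steel plate or the bystanders.

**Last checks:**
- **Press force:** about 6 N net, with the strips compressed about 1.1 mm, which is what both strips together should give. It stayed steady when I changed the tilt by 0.6°, which suggests both strips carry load.
- **Position:** by the arm's measured pose the glass is about 0.4 mm up the slope and 0.1 mm sideways from the estimated middle. The overlay in both views shows the glass covering both strips, with even margins left and right.
- **Squareness:** yaw is within about 0.1° of the camera estimate of the screen, and the grip opening was steady at 13 mm.

**What disagreed or is unsure:**
- **Edge check:** the raw image-edge check suggested an offset of 1–2 mm up the slope. I put this down to the visible side faces of the glass, and did not re-run the check to confirm it. It also suggested about 0.7 mm sideways, which I left uncorrected.
- **Tilt:** the two cameras' estimates of the screen tilt differed by about 1.4°, and I finished about 0.7° off their combined value because torque readings suggested it. The torque did not clearly respond to that change, so the load balance between the strips is only roughly known.

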